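# Hook the jammed spacer strip out of the leaf-sectioning guide

## Robot

A 6-joint arm with a two-finger parallel gripper is mounted at the origin on the work surface. World frame = base frame: x ahead of the robot, y to its left, z up, the work surface at z = 0. Lengths are in m, angles in rad, forces in N, time in s.
With the tool pointing down it reaches from about 0.3 to 0.875 m from the base axis. Payload 6.4 kg.
Tool frame: the origin (TCP) lies at the very end of the fingers, on their centre line; the grasp point (between the pads) lies 19 mm behind it; z points along the fingers, y is the line along which they close (so a half turn about z gives the same grasp; the last joint's range is limited). The gripper opens to 88 mm and grips with 3 to 60 N. Pads are 18 mm wide; open, the fingers measure 123 mm over their backs; the gripper's body (75 mm by 187 mm) begins 45 mm behind the grasp point.
Start: joints at [1.007, 0.181, 1.607, -0, 1.354, -0.206], TCP at [0.201, 0.539, 0.239] pointing down, gripper open.
Joint ranges: [-2.99, 2.99], [-0.89, 2.07], [0.3, 2.58], [-1.14, 4.28], [0, 2.63], [-3.12, 3.12]. Speed limits (rad/s): [2.57, 2.57, 3.01, 3.14, 3.14, 3.14].

## Interface

Orientations are given as a unit quaternion [w, x, y, z].
In Python, from bench import * gives the robot as it stands.
- The arm moves only by the shell command python3 -m creep 'ROWS' [FORCE]. ROWS is JSON, a list of rows, each a list of 3 entries, a list of its own where there are three numbers: the shift along the tool's x, y, z in m, then the turn, a rotation vector about the tool's x, y, z in rad, then the finger opening in m, from 0 to 0.0881. A call has 1 to 5 rows; each row shifts and turns the commanded pose from where the row before left it, along the tool's axes as they then stand; what a row does not reach is not made up. A row lasts 1/12 s, in which the tool goes at most 41.7 mm and 7.16 degrees, less where a joint would pass 70% of its speed; a pose out of reach is approached as far as the arm can. A call with a gripper value outside its range is refused whole. The fingers move at their own pace and stop on an object; FORCE is the grip in N (left out, the last holds). Time passes only in rows, so rows that do not move let the fingers close. It gives the time, the measured TCP pose, the force, the opening and the grip force at its end, in the units of the state.
- read_state(): the state, without advancing time (a new reading comes with each control period).
- camera(name): name is "scene" or "top"; returns the picture (400x640x3 uint8, blue, green, red); there is no depth.
- camera_info(name): a dict with "fov_y" (degrees; the focal length in pixels is half the picture's height over the tangent of half this angle, whatever the lens; pixels are square), "cx", "cy" (the principal point, pixels), "rvec" (rotation vector, rad) and "tvec" (3), from world to camera coordinates, as OpenCV has them. Camera axes: x right, y down, z forward; pixel columns grow to the right and rows downward; lengths in m; the calibration is good to about 2 mm. A picture is of the moment at which its call begins. camera_info takes no time and is no camera call.
- sign_off(): hands the job in; it is judged then, once.
The state is a dict: "t": time; "q": joint angles; "dq": joint speeds; "joint_efforts": joint torques, N m; "ee_pos": TCP position; "tcp_rot": TCP orientation; "force": force on the tool from outside, world axes, zero at the start; "moment": the same for the moment, N m; "grip_width": opening from 0.0 (shut) to 1.0 (fully open); "grasp_force": force on a finger pad.
Only numpy, scipy, OpenCV 4.12 (cv2) and the standard library are available. Lean on these libraries where they do the work, as an engineer would, in place of code of your own. Each camera call takes 0.05 s, during which the arm holds its last target. There are 200 camera calls.

## Task

A brass spacer strip is jammed in the narrow slot of the leaf-sectioning guide. Take the hooked pick from the tool stand, reach its beak into the slot, feel it into the strip's eye and gently drag the strip right out of the slot so that it lies flat on the guide's front ledge; then hang the pick back upright in the stand. Touch the strip only with the pick, never force pick, strip or guide, and leave everything else where it is.

Things in the scene. Friction and masses are not known exactly. Their poses are not given: they have to be found in the camera images.
- guide: Fixed aluminium leaf-sectioning guide 190 (x) x 60 (y) mm. Origin on the table under the slot's mouth; x points into the slot, z up. Base plate 8 mm thick, x=-95 to +95; its front part (x<0) is an open flat ledge level with the slot's floor (z=8). Behind it the slotted block, roof top at z=35. Parts are rigid; pick, strip and guide are harmed by pushes over 12 N.
- slot_mouth (a point): Middle of the slot's floor at its mouth (guide z=8), axes as the guide's. The slot is a tunnel 16.5 wide, 21 high, 89 deep along +x; its roof, 6 thick, has a window 12 wide from 8 to 46 mm inside the mouth.
- strip: Loose brass strip 50 x 15 x 4 mm, 30 g, flat on the slot's floor with 0.7 mm play either side. Origin on its underside at the centre of its eye, a square through hole 8 x 8; x points along the strip to its rear: front end at x=-9.5, rear end at +40.5. It starts with the eye 24 to 37 mm inside the mouth, rear end under the plunger.
- stand: Fixed plywood tool stand 70 (x) x 220 (y) mm; origin on the table under its middle. Top plate 8 thick, upper face z=68, with two slots 20 wide at y=+55 and -55, from the open front (x=-35) to x=+13. A tool hangs in a slot by its collar and leaves lifted some mm and then to the front (-x). Walls 10 thick under the plate at y=-105, 0, +105.
- place_left (a point): Where a tool hangs in the slot at y=+55: centre of the place, on the upper face of the stand's plate; axes as the stand's.
- place_right (a point): The same for the slot at y=-55.
- pick: Hooked pick, 0.1 kg, hanging upright in one slot. Origin on the shaft axis under its 30x30x6 mm collar, z up, foot along +x (about the stand's +x). Flat black handle 24 (x) x 12 (y), z=6 to 86; shaft 8 across to z=-38; a tight clamp holds the foot, 5 across; its end bends down as a beak 5 across, tip 5.5 below the foot. Beak reach x 46 to 74, tip z -41 to -51: set differently each time: feel.
- probe: Straight probe in the other slot of the stand: same handle and collar, but a straight needle below, no foot. To be left alone.
- cap: Blue bottle cap 32 across, 13 high, lying on the guide's rear roof. To be left alone.
- cap_b: Blue bottle cap 32 across, 13 high, on the table. To be left alone.
- dish_a: Round glass dish 90 across, 16 high. To be left alone.
- dish_b: Round glass dish 90 across, 16 high. To be left alone.
- dish_c: Round glass dish 56 across, 14 high. To be left alone.
- marker: Marker pen lying, 125 long, 14 across. To be left alone.
- scalpel: Scalpel lying, 130 long, 8 wide, 5 high. To be left alone.
- plunger (a joint): Spring plunger, 8 mm across, 56 mm inside the mouth, black knob on top up to guide z=62. 0 m = resting on the strip, -0.002 = all the way down. It presses down on the strip with about 6 N: dragging takes about 3 to 9 N until the strip's rear end has passed it, then almost nothing.

How it is judged:
By the outcome, as a careful person would: the job done as asked, in the order asked, and still so for the second after the job is handed in, with the robot touching nothing.
It also fails if it takes over 72 s, if anything falls off the work surface, if the arm or the gripper's body presses on something with over 40 N, if the wrist force passes 120 N, or if a joint passes its speed limit or range.

## Working session

There is one attempt and no reset: what is moved stays moved. The work goes in short steps, Python scripts to look and compute and a shell command to move; the robot and the scene stay as the last step left them, time stands still between calls to the robot, and variables do not carry over. Pictures are saved under pics/ and viewed, at most 10 in all, crops included, and the job is handed in when it is done.

```bash
mkdir -p pics; ls; python3 - <<'E'
from bench import *
import cv2
for n in("scene","top"):
    im=camera(n); cv2.imwrite(f"pics/{n}0.png",im); print(n,camera_info(n))
s=read_state(); print(s)
E
```

```text
pics
scene {'fov_y': 51.81993360806558, 'cx': 317.4245533815381, 'cy': 199.89730508938334, 'rvec': array([ 1.14689358,  2.09512291, -1.15125892]), 'tvec': array([ 0.28047433, -0.20045852,  1.42018441])}
top {'fov_y': 50.43878403634088, 'cx': 315.04800920025906, 'cy': 198.69173910092252, 'rvec': array([ 2.15197051, -2.09318045,  0.20975596]), 'tvec': array([-4.67636351e-04,  5.92034513e-01,  1.00123957e+00])}
{'t': 0.1, 'q': array([ 1.00668182e+00,  1.81462472e-01,  1.60794219e+00,  5.23100193e-05,
        1.35383776e+00, -2.06265738e-01]), 'dq': array([-6.23972759e-04, -2.13948502e-03, -2.23017979e-03, -4.40520393e-05,
        5.95071818e-04, -1.71781539e-04]), 'joint_efforts': array([-4.37532672e-04, -4.34812331e+01, -3.42703378e+01,  7.04600452e-02,
        3.38925677e-02, -7.98851715e-05]), 'ee_pos': array([0.20107108, 0.5381539 , 0.23788614]), 'tcp_rot': array([-3.33603472e-04,  1.77976731e-01,  9.84034350e-01, -7.54845575e-04]), 'force': array([ 0.35343391, -0.51356624,  0.64466357]), 'moment': array([ 0.00023669, -0.01844922,  0.03782996]), 'grasp_force': 0.0, 'grip_width': 1.0027790772746143}
```

View pics/scene0.png

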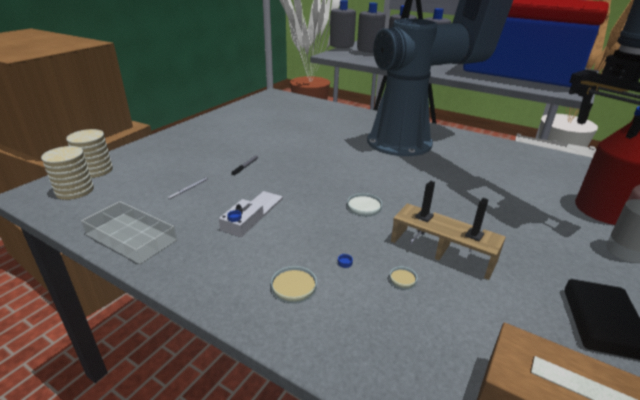

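View pics/top0.png

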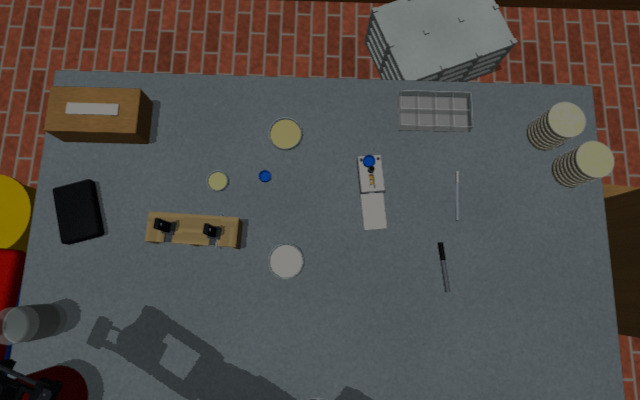

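The scene picture shows the stand at about (447,238) and the guide at (250,212). The top view shows the stand at (193,230), with handles at (163,226) and (211,230), and the guide at (372,190) with its ledge toward the robot.

```bash
cat > h.py <<'E'
from bench import *
import cv2, numpy as np
def cam(n):
    i=camera_info(n); f=200/np.tan(np.radians(i["fov_y"]/2))
    K=np.array([[f,0,i["cx"]],[0,f,i["cy"]],[0,0,1]]); R=cv2.Rodrigues(i["rvec"])[0]
    return K,R,np.array(i["tvec"]).ravel()
def ray(n,p):
    K,R,t=cam(n); d=R.T@np.linalg.inv(K)@np.array([p[0],p[1],1.]); return -R.T@t,d
def onz(n,p,z):
    c,d=ray(n,p); return c+d*(z-c[2])/d[2]
def proj(n,P):
    K,R,t=cam(n); q=(np.atleast_2d(P)@R.T+t)@K.T; return q[:,:2]/q[:,2:]
def two(p,q):
    (c,d),(e,g)=ray("scene",p),ray("top",q)
    s=np.linalg.lstsq(np.c_[d,-g],e-c,rcond=None)[0]; return (c+d*s[0]+e+g*s[1])/2, np.linalg.norm(c+d*s[0]-e-g*s[1])
E
python3 - <<'E'
from h import *
t=cv2.imread("pics/top0.png"); s=cv2.imread("pics/scene0.png")
r=lambda im,x,y,w,h,k:cv2.resize(im[y:y+h,x:x+w],None,fx=k,fy=k,interpolation=cv2.INTER_CUBIC)
a=r(t,140,200,110,60,4); b=r(t,345,145,55,90,4)  # 440x240, 220x360
c=r(s,385,175,125,100,4) #500x400
d=r(s,210,185,80,55,4) #320x220
W=np.zeros((600,800,3),np.uint8)
W[:240,:440]=a; W[:360,460:680]=b
cv2.imwrite("pics/cropT.png",W[:360,:700])
W=np.zeros((400,800,3),np.uint8); r2=r(s,385,175,120,100,4); W[:,:480]=r2; W[:220,480:800]=d
cv2.imwrite("pics/cropS.png",W)
E
```

```text
(no output)
```

View pics/cropT.png

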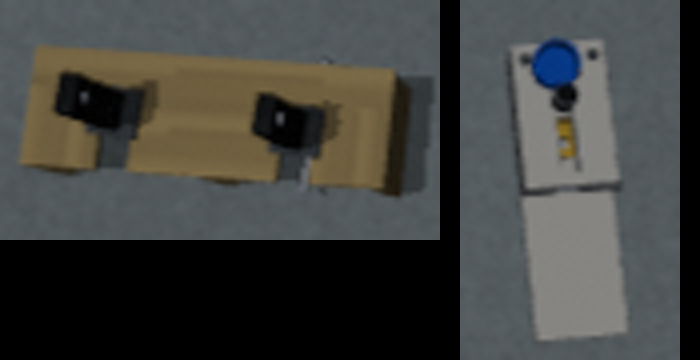

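View pics/cropS.png

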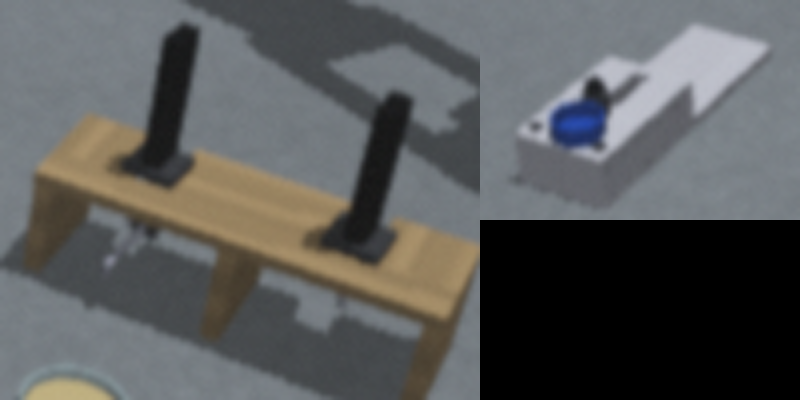

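The left tool in the scene view, around crop (155,100), has a foot and beak below the plate at crop (110,262). In the top view that is the right-hand tool, at (211,230), so the pick hangs at place_right. The guide roof's front edge is near crop row 188, and yellow brass shows through the window at crop (566,118–160). I'll fit the edges next.

```bash
cat > fit.py <<'E'
from h import *
from scipy.optimize import least_squares
from scipy.ndimage import map_coordinates
def edge(g,a,b,w=4,lo=.15,hi=.85):
    a,b=np.array(a,float),np.array(b,float); d=(b-a)/np.linalg.norm(b-a); n=np.array([-d[1],d[0]])
    s=np.arange(-w,w+.01,.1); P=[]
    for u in np.linspace(lo,hi,25):
        p=a+(b-a)*u; q=p+s[:,None]*n
        v=map_coordinates(g,[q[:,1],q[:,0]],order=1); v=cv2.GaussianBlur(v.reshape(-1,1),(1,15),0).ravel()
        P.append(p+n*s[5+np.argmax(np.abs(np.gradient(v))[5:-5])])
    P=np.array(P); 
    for _ in range(3):
        c=np.median(P,0) if _==0 else P.mean(0); V=np.linalg.svd(P-P.mean(0))[2]; r=(P-P.mean(0))@V[1]
        P=P[np.abs(r)<max(.3,1.5*np.std(r))]
    return P
def fitrect(g,edges,x0,cam_="top"):
    # edges: (pixel a, pixel b, z, 'x' or 'y', value)
    D=[(np.array([onz(cam_,p,z)[:2] for p in edge(g,a,b)]),ax,v) for a,b,z,ax,v in edges]
    def res(q):
        c,s=np.cos(q[2]),np.sin(q[2]); o=[]
        for W,ax,v in D:
            L=(W-q[:2])@np.array([[c,-s],[s,c]]); o.append((L[:,0 if ax=='x' else 1]-v)/np.sqrt(len(W)))
        return np.concatenate(o)
    r=least_squares(res,x0,loss='soft_l1',f_scale=.0005,x_scale=[.01,.01,.1])
    return r.x,[np.round(1e3*np.mean(((W-r.x[:2])@np.array([[np.cos(r.x[2]),-np.sin(r.x[2])],[np.sin(r.x[2]),np.cos(r.x[2])]]))[:,0 if ax=='x' else 1]-v),2) for W,ax,v in D]
E
cat > m1.py <<'E'
from fit import *
im=cv2.imread("pics/top0.png"); g=im.astype(float).sum(2)
u=lambda x,y,ox,oy:((x+.5)/4-.5+ox,(y+.5)/4-.5+oy)
G=lambda x,y:u(x-460,y,345,145); S=lambda x,y:u(x,y,140,200)
z=.035
gd,rg=fitrect(g,[(G(511,45),G(522,190),z,'y',.03),(G(603,40),G(620,185),z,'y',-.03),
 (G(522,192),G(537,339),.008,'y',.03),(G(613,195),G(627,332),.008,'y',-.03),(G(537,339),G(627,332),.008,'x',-.095)],
 [*onz("top",G(571,188),z)[:2],0.])
print("guide",gd,rg)
im=im.astype(float); w=im[:,:,2]-im[:,:,0]
sd,rs=fitrect(w,[(S(37,46),S(400,70),.068,'x',.035),(S(37,46),S(22,163),.068,'y',.11),(S(400,70),S(385,188),.068,'y',-.11)],
 [*onz("top",S(210,117),.068)[:2],0.])
print("stand",sd,rs)
E
python3 m1.py; python3 - <<'E'
from h import *
u=lambda x,y,ox,oy:((x+.5)/4-.5+ox,(y+.5)/4-.5+oy)
print("camtop",ray("top",(0,0))[0])
print("handle top by two", two(u(180,30,385,175),u(270,102,140,200)))
print("beak top z.022",onz("top",u(327,62,140,200),.022), "scene",onz("scene",u(110,262,385,175),.022), two(u(110,262,385,175),u(327,62,140,200)))
for p in [(557,118),(573,118),(563,138),(570,138),(563,160),(573,160)]: print(p,onz("top",u(p[0]-460,p[1],345,145),.012))
E
```

```text
guide [ 0.62122395 -0.13096183  0.11610278] [np.float64(0.07), np.float64(-0.01), np.float64(-0.3), np.float64(0.25), np.float64(0.0)]
stand [ 0.50880997  0.31299008 -0.03331224] [np.float64(0.0), np.float64(0.35), np.float64(-0.35)]
camtop [0.38975767 0.01833021 1.09578224]
handle top by two (array([0.50532083, 0.25565502, 0.15682362]), np.float64(0.0030155653539662595))
beak top z.022 [0.54911601 0.25370521 0.022     ] scene [0.53490564 0.25005998 0.022     ] (array([0.54746444, 0.25256311, 0.03108742]), np.float64(0.0017836823308185587))
(557, 118) [ 0.67045489 -0.12403078  0.012     ]
(573, 118) [ 0.67075942 -0.13456668  0.012     ]
(563, 138) [ 0.65703544 -0.12800982  0.012     ]
(570, 138) [ 0.65716793 -0.13260868  0.012     ]
(563, 160) [ 0.64222051 -0.12804075  0.012     ]
(573, 160) [ 0.64240863 -0.13459398  0.012     ]
```

```bash
cat > go.py <<'E'
# usage: go.py x y z yaw(of the pick's x axis; tool x is opposite) -> remaining shift in tool axes
from h import *
import sys
from scipy.spatial.transform import Rotation as Ro
s=read_state(); R=Ro.from_quat(np.roll(s["tcp_rot"],-1)); x,y,z,a=map(float,sys.argv[1:5])
T=Ro.from_matrix(np.array([[-np.cos(a),np.sin(a),0],[-np.sin(a),np.cos(a),0],[0,0,-1.]]).reshape(3,3)) if 0 else Ro.from_euler('z',a)*Ro.from_matrix(np.diag([-1.,1,-1]))
print("t",round(s["t"],2),"pos",s["ee_pos"].round(4),"turn",(R.inv()*T).as_rotvec().round(4),"shift mm now-axes",(1e3*R.inv().apply(np.array([x,y,z])-s["ee_pos"])).round(1),"final-axes",(1e3*T.inv().apply(np.array([x,y,z])-s["ee_pos"])).round(1))
print("F",s["force"].round(2),"M",s["moment"].round(3),"grip",round(s["grip_width"]*88.1,2),round(s["grasp_force"],1),"q",s["q"].round(2))
E
python3 -m creep '[[[0,0,0],[0,0,-0.11],0.088],[[0,0,0],[0,0,-0.11],0.088],[[0,0,0],[0,0,-0.105],0.088]]'
python3 go.py .507 .258 .18 -.0333
```

```text
t: 0.35
ee_pos: [0.2012, 0.5383, 0.2382]
tcp_rot: [-0.0, 0.014, 1.0, -0.0]
force: [0.4, 0.0, 0.4]
grip_width: 1.002
grasp_force: 0.0
t 0.35 pos [0.2012 0.5383 0.2382] turn [-0.0009 -0.0005  0.0059] shift mm now-axes [-313.4 -271.8   58.3] final-axes [-315.  -270.    58.2]
F [0.41 0.03 0.45] M [ 0.008 -0.047  0.075] grip 88.29 0.0 q [ 1.01  0.18  1.61 -0.    1.35 -0.54]
```

```bash
R='[[-0.026,-0.0225,0],[0,0,0],0.088]'
python3 -m creep '[[[-0.026,-0.0225,0],[0,0,0],0.088],[[-0.026,-0.0225,0],[0,0,0],0.088],[[-0.026,-0.0225,0],[0,0,0],0.088],[[-0.026,-0.0225,0],[0,0,0],0.088],[[-0.026,-0.0225,0],[0,0,0],0.088]]' >/dev/null
python3 -m creep '[[[-0.026,-0.0225,0],[0,0,0],0.088],[[-0.026,-0.0225,0],[0,0,0],0.088],[[-0.026,-0.0225,0],[0,0,0],0.088],[[-0.026,-0.0225,0],[0,0,0],0.088],[[-0.026,-0.0225,0],[0,0,0],0.088]]' >/dev/null
python3 -m creep '[[[-0.026,-0.0225,0],[0,0,0],0.088],[[-0.026,-0.0225,0],[0,0,0],0.088],[[0,0,0.02],[0,0,0],0.088],[[0,0,0.02],[0,0,0],0.088],[[0,0,0],[0,0,0],0.088]]' >/dev/null
python3 go.py .507 .258 .099 -.0333
python3 - <<'E'
from h import *
im=camera("scene"); cv2.imwrite("pics/s1.png",cv2.resize(im[100:300,350:550],None,fx=2.5,fy=2.5))
E
```

```text
t 1.6 pos [0.5022 0.257  0.1942] turn [-0.0022 -0.0073 -0.0012] shift mm now-axes [-5.5  1.4 95.2] final-axes [-4.8  1.2 95.2]
F [-0.64 -1.21 -0.72] M [0.019 0.048 0.029] grip 88.25 0.0 q [ 0.26  0.21  1.67  0.    1.27 -1.27]
```

View pics/s1.png

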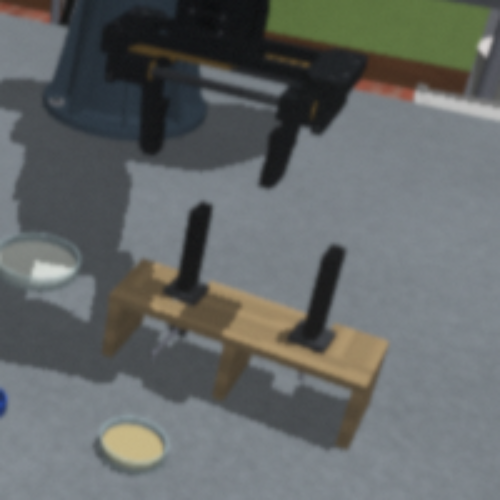

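The gripper straddles the left handle at (200,205), which is the pick, with the fingers at columns 150 and 270. I'll go down and close.

```bash
python3 -m creep '[[[-0.005,0.001,0.02],[0,0,0],0.088],[[0,0,0.025],[0,0,0],0.088],[[0,0,0.025],[0,0,0],0.088],[[0,0,0.02],[0,0,0],0.088],[[0,0,0],[0,0,0],0.088]]' >/dev/null
python3 go.py .507 .258 .099 -.0333
python3 - <<'E'
from h import *
im=camera("scene"); cv2.imwrite("pics/s2.png",cv2.resize(im[150:280,370:520],None,fx=4,fy=4,interpolation=cv2.INTER_CUBIC))
E
```

```text
t 2.07 pos [0.5067 0.2591 0.1056] turn [-0.0019 -0.0061  0.0014] shift mm now-axes [-0.4 -1.1  6.6] final-axes [-0.4 -1.1  6.6]
F [-1.48 -0.51 -0.94] M [ 0.029 -0.007  0.047] grip 88.32 0.0 q [ 0.26  0.33  1.72 -0.    1.1  -1.27]
```

View pics/s2.png

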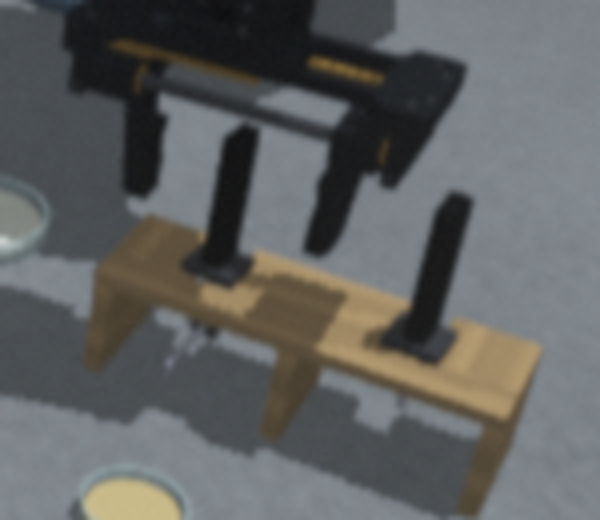

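```bash
python3 -m creep '[[[0,-0.001,0.004],[0,0,0],0.088],[[0,0,0],[0,0,0],0.088],[[0,0,0],[0,0,0],0.088]]' >/dev/null
python3 go.py .507 .258 .096 -.0333
python3 -m creep '[[[0,0,0],[0,0,0],0.03],[[0,0,0],[0,0,0],0.03],[[0,0,0],[0,0,0],0.03],[[0,0,0],[0,0,0],0.03],[[0,0,0],[0,0,0],0.0]]' 5 >/dev/null
python3 -m creep '[[[0,0,0],[0,0,0],0],[[0,0,0],[0,0,0],0],[[0,0,0],[0,0,0],0],[[0,0,0],[0,0,0],0],[[0,0,0],[0,0,0],0.0]]' 5 
python3 -m creep '[[[0,0,0],[0,0,0],0],[[0,0,0],[0,0,0],0],[[0,0,0],[0,0,0],0],[[0,0,0],[0,0,0],0]]' 60 >/dev/null
python3 go.py .507 .258 .096 -.0333
```

```text
t 2.37 pos [0.5103 0.2588 0.1064] turn [0.0007 0.0025 0.0008] shift mm now-axes [ 3.3 -0.9 10.4] final-axes [ 3.3 -0.9 10.4]
F [ 0.1  -0.23 -0.04] M [ 0.096 -0.01   0.01 ] grip 87.76 0.0 q [ 0.26  0.33  1.72 -0.    1.09 -1.28]
t: 3.2
ee_pos: [0.5093, 0.2584, 0.1047]
tcp_rot: [-0.0, 0.016, 1.0, -0.0]
force: [-0.2, -0.2, 0.9]
grip_width: 0.263
grasp_force: 0.0
t 3.53 pos [0.5094 0.2583 0.1047] turn [-0.0001 -0.      0.0005] shift mm now-axes [ 2.3 -0.4  8.7] final-axes [ 2.3 -0.4  8.7]
F [-0.21 -0.32 -0.92] M [-0.093 -0.037  0.006] grip 11.47 60.0 q [ 0.26  0.33  1.72 -0.    1.09 -1.28]
```

```bash
python3 -m creep '[[[0,0,0],[0,0,0],0.03],[[0,0,0],[0,0,0],0.03],[[0,0,0.008],[0,0,0],0.03],[[0,0,0],[0,0,0],0.03],[[0,0,0],[0,0,0],0.03]]' 5 
python3 -m creep '[[[0,0,0],[0,0,0],0],[[0,0,0],[0,0,0],0],[[0,0,0],[0,0,0],0],[[0,0,0],[0,0,0],0]]' 5 >/dev/null
python3 -m creep '[[[0,0,0],[0,0,0],0],[[0,0,0],[0,0,0],0],[[0,0,0],[0,0,0],0],[[0,0,0],[0,0,0],0]]' 60 >/dev/null
python3 go.py .507 .258 .096 -.0333
```

```text
t: 3.95
ee_pos: [0.5087, 0.2582, 0.0958]
tcp_rot: [-0.001, 0.016, 1.0, -0.0]
force: [0.0, 0.0, 0.9]
grip_width: 0.34
grasp_force: 0.0
t 4.62 pos [0.5094 0.2584 0.0968] turn [0.0001 0.0003 0.0005] shift mm now-axes [ 2.4 -0.5  0.8] final-axes [ 2.4 -0.5  0.8]
F [-0.15 -0.95  0.49] M [0.046 0.011 0.014] grip 11.48 60.0 q [ 0.26  0.34  1.72  0.    1.08 -1.28]
```

```bash
python3 -m creep '[[[0,0,-0.004],[0,0,0],0],[[0,0,-0.005],[0,0,0],0],[[0,0,-0.004],[0,0,0],0],[[0,0,0],[0,0,0],0],[[0,0,0],[0,0,0],0]]'
python3 -m creep '[[[0.01,0,0],[0,0,0],0],[[0.02,0,0],[0,0,0],0],[[0.025,0,0],[0,0,0],0],[[0.025,0,0],[0,0,0],0],[[0.025,0,0],[0,0,0],0]]'
python3 -m creep '[[[0.02,0,0],[0,0,0],0],[[0.01,0,0],[0,0,0],0],[[0,0,-0.02],[0,0,0],0],[[0,0,-0.03],[0,0,0],0],[[0,0,-0.02],[0,0,0],0]]'
python3 -m creep '[[[0,0,0],[0,0,0],0],[[0,0,0],[0,0,0],0],[[0,0,0],[0,0,0],0]]' >/dev/null
python3 go.py .507 .258 .096 -.0333
python3 - <<'E'
from h import *
a=camera("scene");b=camera("top");cv2.imwrite("pics/s3r.png",a);cv2.imwrite("pics/t3r.png",b)
p=read_state()["ee_pos"]; 
W=np.zeros((400,800,3),np.uint8)
for im,n,o in((a,"scene",0),(b,"top",400)):
    c=proj(n,p+[.03,0,-.05])[0].astype(int); print(n,c-40); W[:,o:o+400]=cv2.resize(im[c[1]-40:c[1]+40,c[0]-40:c[0]+40],(400,400),interpolation=cv2.INTER_CUBIC)
cv2.imwrite("pics/c3.png",W)
E
```

```text
t: 5.03
ee_pos: [0.5097, 0.2584, 0.1103]
tcp_rot: [0.001, 0.016, 1.0, 0.0]
force: [-0.3, -0.2, -1.8]
grip_width: 0.128
grasp_force: 60.0
t: 5.45
ee_pos: [0.4023, 0.2615, 0.1092]
tcp_rot: [-0.001, 0.017, 1.0, -0.0]
force: [1.0, -0.5, -1.3]
grip_width: 0.125
grasp_force: 60.0
t: 5.87
ee_pos: [0.3744, 0.2629, 0.1814]
tcp_rot: [0.0, 0.016, 1.0, 0.0]
force: [1.9, 0.6, -1.1]
grip_width: 0.128
grasp_force: 60.0
t 6.12 pos [0.3739 0.2625 0.1788] turn [-0.0005 -0.001   0.0004] shift mm now-axes [-1.333e+02 -1.000e-01  8.270e+01] final-axes [-1.332e+02 -1.000e-01  8.280e+01]
F [-0.59 -0.32 -0.77] M [ 0.052 -0.045 -0.018] grip 11.69 60.0 q [ 0.35 -0.02  1.95 -0.    1.21 -1.19]
scene [404 135]
top [163 232]
```

View pics/c3.png

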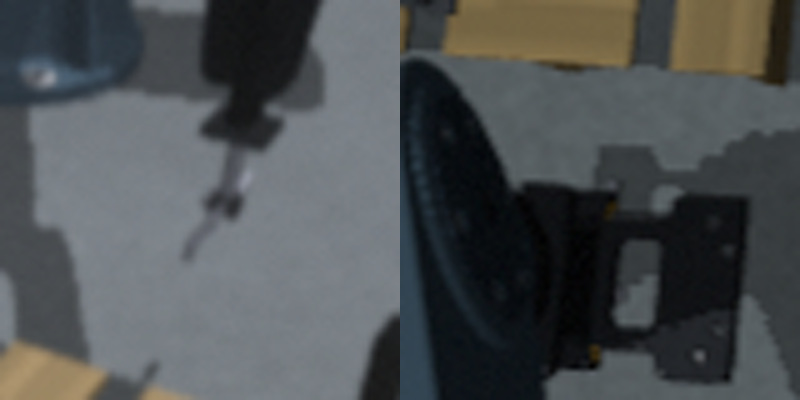

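```bash
python3 - <<'E'
from h import *
print("cam",ray("scene",(0,0))[0])
p=np.array([.3739,.2625,.1788]); o=p-[0,0,.0288]; a=-.0333
ex=np.array([np.cos(a),np.sin(a),0]); ey=np.array([-np.sin(a),np.cos(a),0])
u=lambda x,y:((x+.5)/5-.5+404,(y+.5)/5-.5+135)
for r in(46,60,74):
  for z in(-41,-51): print(r,z,(proj("scene",o+ex*r/1e3+[0,0,z/1e3])[0]-[404,135])*5)
for z in (0,-38): print("axis",z,(proj("scene",o+[0,0,z/1e3])[0]-[404,135])*5)
c,d=ray("scene",u(188,260)); s=(o-c)@ey/(d@ey); P=c+s*d-o; print("tip",P@ex,P[2])
E
```

```text
cam [1.2669782  0.44893158 0.57358514]
46 -41 [181.03133599 253.99085527]
46 -51 [177.21517231 272.82786741]
60 -41 [170.33524206 266.49261287]
60 -51 [166.53875988 285.45904146]
74 -41 [159.40860843 279.26382879]
74 -51 [155.63353967 298.36091606]
axis 0 [230.95342323 137.05409307]
axis -38 [215.8090383  209.14351756]
tip 0.03586522218696915 -0.04786812305944779
```

```bash
python3 - <<'E'
from h import *
from scipy.ndimage import map_coordinates
im=cv2.imread("pics/top0.png").astype(float); g=np.array([.62122,-.13096]);a=.1161
c,s=np.cos(a),np.sin(a)
print("rows guide x (mm), cols guide y +6..-6: R-B")
for x in range(4,50,2):
    P=np.array([[*(g+[c*x/1e3-s*y/1e3,s*x/1e3+c*y/1e3]),.012] for y in range(8,-9,-2)])
    q=proj("top",P); f=lambda k:map_coordinates(im[:,:,k],[q[:,1],q[:,0]],order=1)
    print(x,(f(2)-f(0)).round().astype(int),f(2).round().astype(int))
E
```

```text
rows guide x (mm), cols guide y +6..-6: R-B
4 [-1 -2 -2 -1 -2 -2 -1 -1  0] [92 96 97 95 94 97 98 95 92]
6 [2 1 2 2 3 3 4 4 4] [117 119 120 122 124 126 129 130 133]
8 [4 3 4 4 4 4 4 4 3] [134 134 134 134 134 134 134 134 134]
10 [4 4 4 3 4 4 4 4 3] [133 134 133 133 134 133 133 133 131]
12 [4 4 4 4 3 4 4 4 2] [134 133 133 134 133 134 133 129 121]
14 [4 4 4 3 4 4 4 3 0] [134 133 133 133 134 133 129 120 100]
16 [3 4 3 3 4 4 4 3 0] [134 133 131 130 133 134 129 117  96]
18 [4 4 3 2 4 4 4 3 0] [134 131 126 125 129 132 129 116  97]
20 [4 3 2 2 4 5 5 5 2] [133 130 123 118 123 128 127 115 101]
22 [ 3  4  5 12 18 21 20 16  8] [133 130 122 107 105 110 118 108 103]
24 [ 3  4 10 28 47 62 65 54 30] [133 131 123 111 110 117 125 113 105]
26 [ 4  4 14 44 73 92 95 76 42] [135 133 126 124 127 132 132 117 105]
28 [ 4  3 16 40 63 73 85 74 44] [134 133 130 128 128 131 131 117 103]
30 [ 4  4  8 16 24 34 58 64 46] [134 134 127 122 122 130 130 118 103]
32 [ 4  4  2  1  3 17 47 59 42] [134 134 124 115 112 122 122 114 101]
34 [ 4  3  2  2  5 22 48 60 38] [134 133 124 111 101 108 110 107  97]
36 [ 4  3  5 13 28 43 59 65 37] [134 134 126 111  89  90  96 101  92]
38 [ 4  4 10 27 64 79 80 67 31] [134 134 130 123 115 116 116 110  94]
40 [ 4  5 13 38 83 97 90 73 32] [133 133 131 130 130 130 125 112  95]
42 [ 3  6 15 44 81 97 91 75 35] [133 131 127 126 128 129 124 110  97]
44 [ 4  6 15 46 76 92 89 71 35] [133 130 124 120 121 123 120 108 100]
46 [ 3  6 13 37 58 70 68 49 24] [133 131 123 111 103  96  93  85  89]
48 [ 3  5 11 23 35 43 42 29 15] [133 132 124 106  91  81  80  77  86]
```

The crop shows the beak tip at (188,260), the collar at (240,130) and the clamp at (222,205), so the reach is near the short end, about 47 mm, with the tip near -43. The window profile puts the eye centre about 33 mm inside the mouth. Next I'll align with the guide over the ledge.

```bash
cat > gx.py <<'E'
# TCP in guide frame (mm), with force in guide axes; optional target gx gy gz -> tool shift
from h import *
import sys
from scipy.spatial.transform import Rotation as Ro
s=read_state(); A=Ro.from_euler('z',.1161); g=np.array([.62122,-.13096,0]); R=Ro.from_quat(np.roll(s["tcp_rot"],-1))
T=A*Ro.from_matrix(np.diag([-1.,1,-1]))
G=1e3*A.inv().apply(s["ee_pos"]-g)
print("t",round(s["t"],2),"guide TCP",G.round(1),"F",A.inv().apply(s["force"]).round(1),"M",A.inv().apply(s["moment"]).round(2),"turn",(R.inv()*T).as_rotvec().round(3),end=" ")
if len(sys.argv)>3: print("shift",R.inv().apply(A.apply(np.array([float(v) for v in sys.argv[1:4]])-G)).round(1),end="")
print()
E
python3 -m creep '[[[0,0,0],[0,0,-0.075],0],[[0,0,0],[0,0,-0.075],0],[[0,0,0],[0,0,0],0],[[0,0,0],[0,0,0],0]]'>/dev/null
python3 gx.py -85 0 120
```

```text
t 6.55 guide TCP [-200.1  419.5  178.6] F [ 0.2  0.5 -0.3] M [ 0.04  0.01 -0.03] turn [-0.    -0.002 -0.001] shift [-115.8 -419.3   58.6]
```

```bash
python3 -m creep '[[[-0.0077,-0.028,0],[0,0,0],0],[[-0.0077,-0.028,0],[0,0,0],0],[[-0.0077,-0.028,0],[0,0,0],0],[[-0.0077,-0.028,0],[0,0,0],0],[[-0.0077,-0.028,0],[0,0,0],0]]'>/dev/null
python3 -m creep '[[[-0.0077,-0.028,0],[0,0,0],0],[[-0.0077,-0.028,0],[0,0,0],0],[[-0.0077,-0.028,0],[0,0,0],0],[[-0.0077,-0.028,0],[0,0,0],0],[[-0.0077,-0.028,0],[0,0,0],0]]'>/dev/null
python3 -m creep '[[[-0.0077,-0.028,0],[0,0,0],0],[[-0.0077,-0.028,0],[0,0,0],0],[[-0.0077,-0.028,0],[0,0,0],0],[[-0.0077,-0.028,0],[0,0,0],0],[[-0.0077,-0.028,0],[0,0,0],0]]'>/dev/null
python3 -m creep '[[[0,0,0.02],[0,0,0],0],[[0,0,0.02],[0,0,0],0],[[0,0,0.02],[0,0,0],0],[[0,0,0.016],[0,0,0],0],[[0,0,0],[0,0,0],0]]'>/dev/null
python3 -m creep '[[[0,0,0],[0,0,0],0],[[0,0,0],[0,0,0],0]]'>/dev/null
python3 gx.py -85 15 100
```

```text
t 8.38 guide TCP [-83.1  -0.4 104.4] F [ 0.5 -0.1 -1.9] M [-0.03 -0.01 -0.01] turn [-0.     0.001  0.   ] shift [ 1.9 15.4  4.4]
```

```bash
python3 - <<'E'
from h import *
a=camera("scene");b=camera("top");cv2.imwrite("pics/s4r.png",a);cv2.imwrite("pics/t4r.png",b)
W=np.zeros((400,800,3),np.uint8)
W[:,:400]=cv2.resize(a[160:240,215:295],(400,400),interpolation=cv2.INTER_CUBIC)
W[:,400:]=cv2.resize(b[150:230,335:415],(400,400),interpolation=cv2.INTER_CUBIC)
cv2.imwrite("pics/c4.png",W)
E
```

```text
(no output)
```

View pics/c4.png

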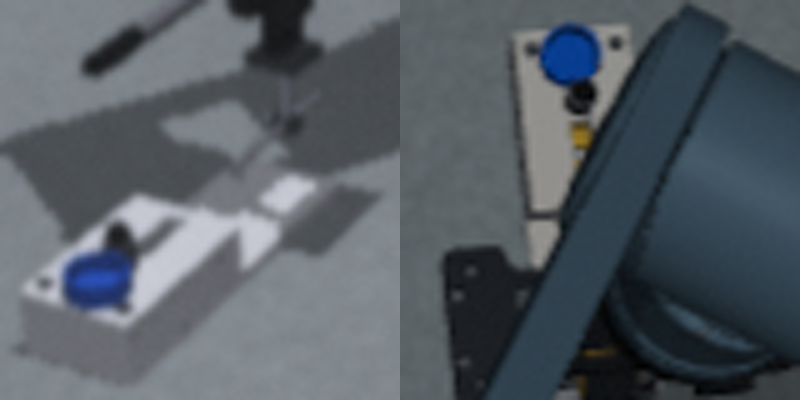

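The tip hovers over the ledge at left crop (240,168), outside the slot mouth, and nothing is touching. Next I'll feel down for the ledge, at guide y=+15.

```bash
python3 - <<'E'
from h import *
from scipy.spatial.transform import Rotation as Ro
A=Ro.from_euler('z',.1161); g=np.array([.62122,-.13096,0])
c,d=ray("scene",(262.7,193.3)); c=A.inv().apply(c-g); d=A.inv().apply(d); print("tip rel TCP guide mm",1e3*(c+d*(-.0004-c[1])/d[1])-[-83.1,-.4,104.4])
E
python3 -m creep '[[[0,0.015,0],[0,0,0],0],[[0,0,0.007],[0,0,0],0],[[0,0,0.007],[0,0,0],0],[[0,0,0],[0,0,0],0],[[0,0,0],[0,0,0],0]]'>/dev/null; python3 gx.py
python3 -m creep '[[[0,0,0.001],[0,0,0],0],[[0,0,0.001],[0,0,0],0],[[0,0,0.001],[0,0,0],0],[[0,0,0],[0,0,0],0]]'>/dev/null; python3 gx.py
python3 -m creep '[[[0,0,0.001],[0,0,0],0],[[0,0,0.001],[0,0,0],0],[[0,0,0],[0,0,0],0]]'>/dev/null; python3 gx.py
```

```text
tip rel TCP guide mm [ 3.53703770e+01  4.40758541e-14 -7.13054718e+01]
t 8.9 guide TCP [-84.1  15.2  89. ] F [ 0.6  0.6 -0.5] M [-0.01 -0.01 -0.02] turn [ 0.001 -0.001  0.001] 
t 9.23 guide TCP [-83.7  14.7  86.6] F [-0.2 -1.1 -1.3] M [ 0.01 -0.03  0.02] turn [ 0.    -0.     0.001] 
t 9.48 guide TCP [-83.7  14.8  84.5] F [ 0.1 -0.1 -1.3] M [ 0.07 -0.01 -0.04] turn [ 0.    -0.     0.001]
```

```bash
for i in 1 ; do python3 -m creep '[[[0,0,0.001],[0,0,0],0],[[0,0,0.001],[0,0,0],0],[[0,0,0],[0,0,0],0]]'>/dev/null; python3 gx.py; done
python3 -m creep '[[[0,0,0.001],[0,0,0],0],[[0,0,0],[0,0,0],0]]'>/dev/null; python3 gx.py
python3 -m creep '[[[0,0,0.001],[0,0,0],0],[[0,0,0],[0,0,0],0]]'>/dev/null; python3 gx.py
```

```text
t 9.73 guide TCP [-83.6  14.8  82.5] F [ 0.9 -0.3 -0.5] M [ 0.01 -0.02  0.02] turn [ 0.    -0.     0.001] 
t 9.9 guide TCP [-83.5  14.7  82. ] F [-2.1  0.6  3.7] M [0.14 0.19 0.01] turn [-0.     0.     0.001] 
t 10.07 guide TCP [-83.5  14.6  81.3] F [-3.3  0.6  7.5] M [0.21 0.46 0.04] turn [-0.     0.     0.001]
```

```bash
python3 -m creep '[[[0,0,0.0007],[0,0,0],0],[[0,0,0],[0,0,0],0]]'>/dev/null; python3 gx.py
```

```text
t 10.23 guide TCP [-83.5  14.5  81. ] F [-4.3  1.2  9.6] M [0.22 0.68 0.03] turn [-0.001  0.     0.001]
```

```bash
python3 -m creep '[[[0,0,-0.004],[0,0,0],0],[[0,0,-0.005],[0,0,0],0],[[-0.01,0,0],[0,0,0],0],[[-0.01,0,0],[0,0,0],0],[[-0.005,0,0],[0,0,0],0]]'>/dev/null
python3 -m creep '[[[0,0,0],[0,0,0],0],[[0,0,0],[0,0,0],0]]'>/dev/null; python3 gx.py
python3 -m creep '[[[-0.001,0,0],[0,0,0],0],[[-0.001,0,0],[0,0,0],0],[[-0.001,0,0],[0,0,0],0],[[0,0,0],[0,0,0],0]]'>/dev/null; python3 gx.py
python3 -m creep '[[[-0.001,0,0],[0,0,0],0],[[-0.001,0,0],[0,0,0],0],[[0,0,0],[0,0,0],0]]'>/dev/null; python3 gx.py
```

```text
t 10.82 guide TCP [-58.4  15.1  88.5] F [-0.   0.6 -1.2] M [ 0.08  0.02 -0.04] turn [ 0.    -0.001  0.002] 
t 11.15 guide TCP [-55.6  14.8  89. ] F [-0.4 -0.2 -1.4] M [ 0.01 -0.05 -0.03] turn [-0.    -0.     0.001] 
t 11.4 guide TCP [-53.4  14.8  89.1] F [ 0.3 -0.1  0. ] M [-0.01 -0.02 -0.01] turn [-0.     0.     0.001]
```

```bash
python3 -m creep '[[[-0.001,0,0],[0,0,0],0],[[0,0,0],[0,0,0],0]]'>/dev/null; python3 gx.py
python3 -m creep '[[[-0.001,0,0],[0,0,0],0],[[0,0,0],[0,0,0],0]]'>/dev/null; python3 gx.py
python3 -m creep '[[[-0.001,0,0],[0,0,0],0],[[0,0,0],[0,0,0],0]]'>/dev/null; python3 gx.py
```

```text
t 11.57 guide TCP [-52.5  14.8  89.1] F [-0.4  0.1 -0.7] M [ 0.05 -0.05 -0.02] turn [-0.     0.     0.001] 
t 11.73 guide TCP [-51.4  14.8  89.1] F [-1.1  0.6 -0.1] M [ 0.03 -0.01 -0.01] turn [-0.     0.     0.001] 
t 11.9 guide TCP [-50.4  14.8  89. ] F [ 0.   0.1 -1.6] M [ 0.05 -0.05  0.01] turn [-0.     0.     0.001]
```

```bash
python3 -m creep '[[[-0.001,0,0],[0,0,0],0],[[0,0,0],[0,0,0],0]]'>/dev/null; python3 gx.py
python3 -m creep '[[[-0.001,0,0],[0,0,0],0],[[0,0,0],[0,0,0],0]]'>/dev/null; python3 gx.py
```

```text
t 12.07 guide TCP [-49.5  14.8  89. ] F [-0.  -0.2 -1.3] M [-0.01 -0.01  0.04] turn [-0.     0.     0.001] 
t 12.23 guide TCP [-48.4  14.8  89.1] F [-0.1 -0.5 -1.2] M [ 0.02 -0.02  0.  ] turn [-0.     0.     0.001]
```

```bash
python3 -m creep '[[[-0.001,0,0],[0,0,0],0],[[0,0,0],[0,0,0],0]]'>/dev/null; python3 gx.py
python3 -m creep '[[[-0.001,0,0],[0,0,0],0],[[0,0,0],[0,0,0],0]]'>/dev/null; python3 gx.py
python3 -m creep '[[[-0.001,0,0],[0,0,0],0],[[0,0,0],[0,0,0],0]]'>/dev/null; python3 gx.py
```

```text
t 12.4 guide TCP [-47.4  14.8  89.1] F [-0.3 -0.5 -0.6] M [ 0.02 -0.    0.  ] turn [-0.     0.     0.001] 
t 12.57 guide TCP [-46.4  14.8  89. ] F [-0.5 -0.7 -1.6] M [ 0.01  0.01 -0.  ] turn [-0.     0.     0.001] 
t 12.73 guide TCP [-45.4  14.8  89. ] F [ 0.2 -0.6 -1.1] M [ 0.03  0.04 -0.01] turn [-0.     0.     0.001]
```

```bash
python3 -m creep '[[[-0.001,0,0],[0,0,0],0],[[0,0,0],[0,0,0],0]]'>/dev/null; python3 gx.py
python3 -m creep '[[[-0.001,0,0],[0,0,0],0],[[0,0,0],[0,0,0],0]]'>/dev/null; python3 gx.py
```

```text
t 12.9 guide TCP [-44.4  14.8  89. ] F [-0.4  0.7 -1.3] M [ 0.07 -0.01 -0.03] turn [-0.     0.     0.001] 
t 13.07 guide TCP [-43.4  14.8  89. ] F [-0.  -1.2 -0.4] M [ 0.04 -0.04  0.05] turn [-0.     0.     0.001]
```

```bash
python3 -m creep '[[[-0.001,0,0],[0,0,0],0],[[0,0,0],[0,0,0],0]]'>/dev/null; python3 gx.py
python3 -m creep '[[[-0.001,0,0],[0,0,0],0],[[0,0,0],[0,0,0],0]]'>/dev/null; python3 gx.py
```

```text
t 13.23 guide TCP [-42.4  14.8  89. ] F [-0.9 -0.7 -1. ] M [ 0.05 -0.04  0.07] turn [-0.     0.     0.001] 
t 13.4 guide TCP [-41.4  14.8  89.1] F [ 0.6  0.5 -0.8] M [0.03 0.01 0.01] turn [-0.     0.     0.001]
```

```bash
python3 -m creep '[[[-0.001,0,0],[0,0,0],0],[[0,0,0],[0,0,0],0]]'>/dev/null; python3 gx.py
python3 -m creep '[[[-0.001,0,0],[0,0,0],0],[[0,0,0],[0,0,0],0]]'>/dev/null; python3 gx.py
```

```text
t 13.57 guide TCP [-41.   14.9  88.9] F [-2.1  0.5  0.1] M [0.04 0.42 0.03] turn [ 0.    -0.001  0.001] 
t 13.73 guide TCP [-40.5  15.   88.8] F [-5.8 -0.5  1.6] M [-0.03  1.13  0.06] turn [ 0.    -0.002  0.001]
```

```bash
python3 -m creep '[[[0.004,0,0],[0,0,0],0],[[0.004,-0.005,-0.001],[0,0,0],0],[[0,-0.010,0],[0,0,0],0],[[0,0,0],[0,0,0],0],[[0,0,0],[0,0,0],0]]'>/dev/null; python3 gx.py
python3 -m creep '[[[-0.005,0,0],[0,0,0],0],[[-0.005,0,0],[0,0,0],0],[[0,0,0],[0,0,0],0]]'>/dev/null; python3 gx.py
python3 -m creep '[[[-0.004,0,0],[0,0,0],0],[[-0.004,0,0],[0,0,0],0],[[-0.004,0,0],[0,0,0],0],[[0,0,0],[0,0,0],0]]'>/dev/null; python3 gx.py -28 4 90
```

```text
t 14.15 guide TCP [-47.2  -1.2  90.3] F [-0.2  0.1 -1.2] M [ 0.05 -0.02 -0.01] turn [-0.     0.001 -0.   ] 
t 14.4 guide TCP [-36.3  -0.2  90.2] F [-0.5  0.8 -0.7] M [0.05 0.02 0.01] turn [-0.     0.001  0.001] 
t 14.73 guide TCP [-24.7  -0.1  90.1] F [ 0.4  0.3 -0.8] M [ 0.05 -0.08  0.08] turn [-0.     0.001  0.002] shift [3.3 4.1 0.1]
```

```bash
python3 -m creep '[[[0,0.003,0],[0,0,0],0],[[0,0,0],[0,0,0],0],[[0,0,0],[0,0,0],0]]'>/dev/null; python3 gx.py
python3 -m creep '[[[0,0.001,0],[0,0,0],0],[[0,0,0],[0,0,0],0]]'>/dev/null; python3 gx.py
python3 -m creep '[[[0,0.001,0],[0,0,0],0],[[0,0,0],[0,0,0],0]]'>/dev/null; python3 gx.py
python3 -m creep '[[[0,0.001,0],[0,0,0],0],[[0,0,0],[0,0,0],0]]'>/dev/null; python3 gx.py
python3 -m creep '[[[0,0.0007,0],[0,0,0],0],[[0,0,0],[0,0,0],0]]'>/dev/null; python3 gx.py
```

```text
t 14.98 guide TCP [-25.8   3.2  89.9] F [ 1.1 -0.5 -0.4] M [ 0.06 -0.03 -0.03] turn [ 0.    -0.     0.001] 
t 15.15 guide TCP [-25.7   4.   90. ] F [-0.1 -0.2 -1.4] M [ 0.09 -0.04  0.02] turn [ 0.    -0.     0.001] 
t 15.32 guide TCP [-25.6   4.7  90.1] F [-0.4 -1.1 -1.2] M [-0.21  0.01 -0.08] turn [-0.001  0.     0.001] 
t 15.48 guide TCP [-25.6   5.3  90.1] F [-1.  -2.8 -1.2] M [-0.71  0.15 -0.03] turn [-0.001  0.     0.001] 
t 15.65 guide TCP [-25.6   5.8  90.2] F [-0.8 -4.8 -1.5] M [-1.09  0.21 -0.12] turn [-0.001  0.     0.001]
```

```bash
python3 -m creep '[[[0,-0.003,0],[0,0,0],0],[[0,-0.004,0],[0,0,0],0],[[0,-0.003,0],[0,0,0],0],[[0,0,0],[0,0,0],0],[[0,0,0],[0,0,0],0]]'>/dev/null; python3 gx.py
python3 -m creep '[[[0,-0.001,0],[0,0,0],0],[[0,0,0],[0,0,0],0]]'>/dev/null; python3 gx.py
python3 -m creep '[[[0,-0.001,0],[0,0,0],0],[[0,0,0],[0,0,0],0]]'>/dev/null; python3 gx.py
python3 -m creep '[[[0,-0.001,0],[0,0,0],0],[[0,0,0],[0,0,0],0]]'>/dev/null; python3 gx.py
```

```text
t 16.07 guide TCP [-25.6  -3.3  89.9] F [-0.7  0.5 -0.8] M [-0.   -0.04 -0.05] turn [ 0.001 -0.     0.001] 
t 16.23 guide TCP [-25.6  -4.3  90. ] F [-0.7  0.4 -1. ] M [0.05 0.01 0.01] turn [ 0.    -0.     0.001] 
t 16.4 guide TCP [-25.5  -5.5  90. ] F [ 0.6  0.3 -0.5] M [ 0.07 -0.02  0.02] turn [-0.     0.     0.001] 
t 16.57 guide TCP [-25.6  -6.5  90. ] F [-0.4 -0.9 -1.7] M [ 0.03 -0.02 -0.06] turn [-0.     0.     0.001]
```

```bash
python3 -m creep '[[[0,-0.001,0],[0,0,0],0],[[0,0,0],[0,0,0],0]]'>/dev/null; python3 gx.py
python3 -m creep '[[[0,-0.0007,0],[0,0,0],0],[[0,0,0],[0,0,0],0]]'>/dev/null; python3 gx.py
python3 -m creep '[[[0,0.004,0],[0,0,0],0],[[0,0.0034,0],[0,0,0],0],[[0,0,0],[0,0,0],0],[[0,0,0],[0,0,0],0]]'>/dev/null; python3 gx.py -10 -1.3 90
```

```text
t 16.73 guide TCP [-25.6  -7.5  90. ] F [-0.6 -0.  -1.1] M [ 0.15 -0.04 -0.  ] turn [ 0.    -0.     0.001] 
t 16.9 guide TCP [-25.6  -7.8  90. ] F [-0.3  1.8 -0. ] M [ 0.38 -0.09  0.05] turn [ 0.001 -0.     0.001] 
t 17.23 guide TCP [-25.6  -0.5  90. ] F [-0.3 -0.5 -0.4] M [ 0.01 -0.02 -0.02] turn [-0.     0.     0.002] shift [-15.5  -0.8   0. ]
```

```bash
python3 -m creep '[[[-0.006,-0.001,0],[0,0,0],0],[[-0.006,0,0],[0,0,0],0],[[-0.005,0,0],[0,0,0],0],[[-0.0035,0,0],[0,0,0],0],[[0,0,0],[0,0,0],0]]'>/dev/null; python3 gx.py
python3 -m creep '[[[0,0,0.0015],[0,0,0],0],[[0,0,0],[0,0,0],0],[[0,0,0],[0,0,0],0]]'>/dev/null; python3 gx.py
python3 -m creep '[[[0,0,0.001],[0,0,0],0],[[0,0,0],[0,0,0],0]]'>/dev/null; python3 gx.py
python3 -m creep '[[[0,0,0.001],[0,0,0],0],[[0,0,0],[0,0,0],0]]'>/dev/null; python3 gx.py
python3 -m creep '[[[0,0,0.001],[0,0,0],0],[[0,0,0],[0,0,0],0]]'>/dev/null; python3 gx.py
```

```text
t 17.65 guide TCP [-4.1 -1.8 90.1] F [ 0.8  0.8 -0.5] M [-0.05  0.02  0.  ] turn [-0.     0.001  0.001] 
t 17.9 guide TCP [-5.4 -1.6 88.2] F [-0.5  1.  -2.2] M [-0.01  0.05  0.04] turn [ 0.    -0.001  0.001] 
t 18.07 guide TCP [-5.3 -1.7 87.3] F [ 0.   0.5 -0.9] M [ 0.04  0.01 -0.05] turn [ 0.    -0.     0.001] 
t 18.23 guide TCP [-5.2 -1.7 86.4] F [-0.1  0.  -0.8] M [ 0.02 -0.03 -0.02] turn [ 0.    -0.     0.001] 
t 18.4 guide TCP [-5.2 -1.7 85.3] F [-0.3 -0.3 -0.5] M [0.05 0.01 0.01] turn [ 0.    -0.     0.001]
```

```bash
python3 -m creep '[[[0,0,0.001],[0,0,0],0],[[0,0,0],[0,0,0],0]]'>/dev/null; python3 gx.py
python3 -m creep '[[[0,0,0.001],[0,0,0],0],[[0,0,0],[0,0,0],0]]'>/dev/null; python3 gx.py
python3 -m creep '[[[0,0,0.0005],[0,0,0],0],[[0,0,0],[0,0,0],0]]'>/dev/null; python3 gx.py
```

```text
t 18.57 guide TCP [-5.1 -1.7 84.4] F [ 0.4 -0.2 -1.1] M [ 0.05 -0.07 -0.01] turn [ 0.    -0.     0.001] 
t 18.73 guide TCP [-5.2 -1.7 83.3] F [ 0.3 -0.3 -1. ] M [ 0.02 -0.01  0.01] turn [ 0.    -0.     0.001] 
t 18.9 guide TCP [-5.1 -1.7 82.9] F [-0.7 -0.9 -0.6] M [0.03 0.03 0.02] turn [ 0.    -0.     0.001]
```

```bash
python3 -m creep '[[[0.001,0,0],[0,0,0],0],[[0,0,0],[0,0,0],0]]'>/dev/null; python3 gx.py
python3 -m creep '[[[0.001,0,0],[0,0,0],0],[[0,0,0],[0,0,0],0]]'>/dev/null; python3 gx.py
python3 -m creep '[[[0.001,0,0],[0,0,0],0],[[0,0,0],[0,0,0],0]]'>/dev/null; python3 gx.py
python3 -m creep '[[[0.001,0,0],[0,0,0],0],[[0,0,0],[0,0,0],0]]'>/dev/null; python3 gx.py
```

```text
t 19.07 guide TCP [-6.2 -1.7 83. ] F [ 0.7 -0.1 -0.6] M [-0.    0.03  0.  ] turn [ 0.    -0.     0.001] 
t 19.23 guide TCP [-7.  -1.7 83.1] F [ 1.5  0.6 -1.2] M [ 0.09 -0.19  0.  ] turn [-0.     0.     0.001] 
t 19.4 guide TCP [-7.5 -1.8 83.2] F [ 3.5  0.5 -2.5] M [ 0.05 -0.66  0.02] turn [-0.     0.002  0.001] 
t 19.57 guide TCP [-8.  -1.9 83.4] F [ 5.7 -0.4 -2.9] M [ 0.16 -1.2   0.02] turn [-0.001  0.003  0.001]
```

```bash
python3 -m creep '[[[0.0007,0,0],[0,0,0],0],[[0,0,0],[0,0,0],0]]'>/dev/null; python3 gx.py
python3 -m creep '[[[0.0007,0,0],[0,0,0],0],[[0,0,0],[0,0,0],0]]'>/dev/null; python3 gx.py
python3 -m creep '[[[0.0005,0,0],[0,0,0],0],[[0,0,0],[0,0,0],0]]'>/dev/null; python3 gx.py
```

```text
t 19.73 guide TCP [-8.5 -1.9 83.5] F [ 6.4  0.2 -3.6] M [ 0.07 -1.32  0.  ] turn [-0.001  0.003  0.001] 
t 19.9 guide TCP [-9.1 -1.9 83.6] F [ 6.4 -1.1 -4. ] M [ 0.11 -1.42  0.04] turn [-0.001  0.004  0.001] 
t 20.07 guide TCP [-9.5 -2.  83.6] F [ 6.3 -0.5 -3.5] M [ 0.04 -1.4  -0.01] turn [-0.001  0.004  0.001]
```

```bash
python3 -m creep '[[[0.001,0,0.0003],[0,0,0],0],[[0.001,0,0.0003],[0,0,0],0],[[0.001,0,0],[0,0,0],0]]'>/dev/null; python3 gx.py
python3 -m creep '[[[0.001,0,0],[0,0,0],0],[[0.001,0,0],[0,0,0],0],[[0.001,0,0],[0,0,0],0]]'>/dev/null; python3 gx.py
python3 - <<'E'
from h import *
a=camera("scene");b=camera("top");cv2.imwrite("pics/s5r.png",a);cv2.imwrite("pics/t5r.png",b)
W=np.zeros((400,800,3),np.uint8)
W[:,:400]=cv2.resize(a[160:240,215:295],(400,400),interpolation=cv2.INTER_CUBIC)
W[:,400:]=cv2.resize(b[140:220,335:415],(400,400),interpolation=cv2.INTER_CUBIC)
cv2.imwrite("pics/c5.png",W)
E
```

```text
t 20.32 guide TCP [-12.2  -2.   83.1] F [ 7.6 -0.3 -2.6] M [ 0.03 -1.62  0.02] turn [-0.001  0.004  0.001] 
t 20.57 guide TCP [-15.1  -2.1  83.3] F [ 7.4 -0.9 -2.8] M [ 0.06 -1.56  0.03] turn [-0.001  0.005  0.001]
```

View pics/c5.png

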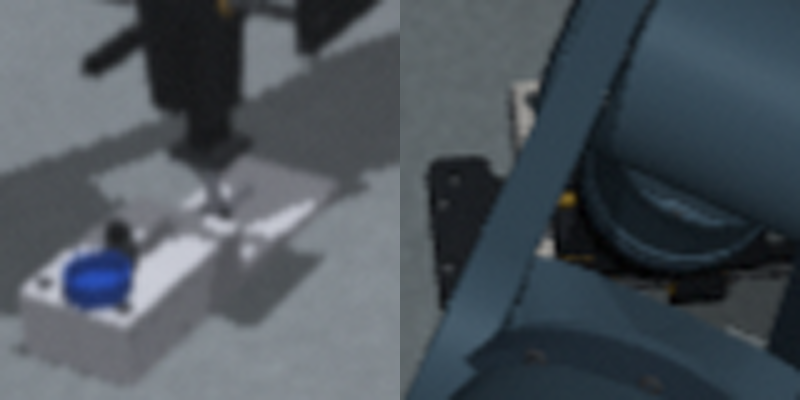

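The collar at left crop (210,155) and the shaft still look upright, and the force holds steady around 7 N, so the strip is sliding. I'll keep dragging.

```bash
python3 -m creep '[[[0.0012,0,0],[0,0,0],0],[[0.0012,0,0],[0,0,0],0],[[0.0012,0,0],[0,0,0],0],[[0.0012,0,0],[0,0,0],0]]'>/dev/null; python3 gx.py
python3 -m creep '[[[0.0012,0,0],[0,0,0],0],[[0.0012,0,0],[0,0,0],0],[[0.0012,0,0],[0,0,0],0],[[0.0012,0,0],[0,0,0],0]]'>/dev/null; python3 gx.py
python3 -m creep '[[[0.0012,0,0],[0,0,0],0],[[0.0012,0,0],[0,0,0],0],[[0.0012,0,0],[0,0,0],0],[[0.0012,0,0],[0,0,0],0]]'>/dev/null; python3 gx.py
```

```text
t 21.0 guide TCP [-19.7  -2.2  83.5] F [ 6.5 -0.4 -1.5] M [ 0.04 -1.64 -0.01] turn [-0.001  0.005  0.001] 
t 21.33 guide TCP [-24.3  -2.3  83.7] F [ 7.7  0.4 -0.5] M [ 0.02 -1.73  0.03] turn [-0.002  0.005  0.001] 
t 21.67 guide TCP [-29.   -2.4  83.8] F [ 7.2 -0.2 -1.6] M [ 0.06 -1.7  -0.02] turn [-0.002  0.006  0.001]
```

```bash
python3 -m creep '[[[0.001,0.0003,0.0003],[0,0,0],0],[[0.001,0.0003,0.0003],[0,0,0],0],[[0.001,0,0],[0,0,0],0]]'>/dev/null; python3 gx.py
python3 -m creep '[[[0.001,0,0],[0,0,0],0],[[0.001,0,0],[0,0,0],0],[[0.001,0,0],[0,0,0],0]]'>/dev/null; python3 gx.py
python3 -m creep '[[[0.001,0,0],[0,0,0],0],[[0.001,0,0],[0,0,0],0],[[0.001,0,0],[0,0,0],0]]'>/dev/null; python3 gx.py
```

```text
t 21.92 guide TCP [-34.4  -1.2  82.1] F [ 1.2 -1.1  0.9] M [ 0.07 -0.51 -0.03] turn [-0.     0.     0.001] 
t 22.17 guide TCP [-37.3  -1.3  82.1] F [1.8 0.4 1.2] M [ 0.04 -0.49  0.02] turn [-0.     0.     0.001] 
t 22.42 guide TCP [-40.3  -1.2  82. ] F [1.6 0.  1.8] M [ 0.09 -0.49  0.02] turn [-0.     0.     0.001]
```

```bash
python3 -m creep '[[[0.002,0,-0.0006],[0,0,0],0],[[0.002,0,0],[0,0,0],0],[[0.002,0,0],[0,0,0],0],[[0.002,0,0],[0,0,0],0],[[0.002,0,0],[0,0,0],0]]'>/dev/null; python3 gx.py
python3 -m creep '[[[0.002,0,0],[0,0,0],0],[[0.002,0,0],[0,0,0],0],[[0.002,0,0],[0,0,0],0],[[0.002,0,0],[0,0,0],0],[[0.002,0,0],[0,0,0],0]]'>/dev/null; python3 gx.py
python3 -m creep '[[[0.002,0,0],[0,0,0],0],[[0.002,0,0],[0,0,0],0],[[0.002,0,0],[0,0,0],0],[[0.002,0,0],[0,0,0],0],[[0.002,0,0],[0,0,0],0]]'>/dev/null; python3 gx.py
python3 -m creep '[[[0.002,0,0],[0,0,0],0],[[0.002,0,0],[0,0,0],0],[[0.002,0,0],[0,0,0],0],[[0.002,0,0],[0,0,0],0],[[0.002,0,0],[0,0,0],0]]'>/dev/null; python3 gx.py
python3 -m creep '[[[0.002,0,0],[0,0,0],0],[[0.002,0,0],[0,0,0],0],[[0.002,0,0],[0,0,0],0],[[0.002,0,0],[0,0,0],0],[[0.002,0,0],[0,0,0],0]]'>/dev/null; python3 gx.py
```

```text
t 22.83 guide TCP [-50.8  -1.1  82.3] F [ 0.9  0.5 -0.4] M [ 0.01 -0.34 -0.01] turn [ 0.    -0.     0.001] 
t 23.25 guide TCP [-60.7  -1.1  82.3] F [1.2 0.1 0.3] M [ 0.06 -0.27  0.04] turn [ 0.    -0.     0.001] 
t 23.67 guide TCP [-70.6  -1.1  82.4] F [ 0.1 -0.1  1.1] M [ 0.05 -0.27  0.  ] turn [ 0.    -0.     0.001] 
t 24.08 guide TCP [-80.6  -1.2  82.4] F [ 1.4 -0.9 -0.6] M [ 0.06 -0.24  0.06] turn [ 0.    -0.     0.001] 
t 24.5 guide TCP [-90.6  -1.2  82.4] F [ 1.   0.5 -0.7] M [ 0.02 -0.18 -0.  ] turn [ 0.    -0.     0.001]
```

```bash
python3 -m creep '[[[-0.0012,0,0],[0,0,0],0],[[0,0,-0.002],[0,0,0],0],[[0,0,-0.004],[0,0,0],0],[[0,0,-0.02],[0,0,0],0],[[0,0,-0.03],[0,0,0],0]]'>/dev/null
python3 -m creep '[[[0,0,-0.04],[0,0,0],0],[[0,0,0],[0,0,0],0],[[0,0,0],[0,0,0],0]]'>/dev/null; python3 gx.py -200.1 419.5 178.6
cat > strip.py <<'E'
from h import *
from scipy.spatial.transform import Rotation as Ro
A=Ro.from_euler('z',.1161); g=np.array([.62122,-.13096,0])
for n in("scene","top"):
    im=camera(n); cv2.imwrite(f"pics/{n}_st.png",im); im=im.astype(int)
    G=np.array([A.apply([x,y,.012])+g for x,y in((-.1,.04),(.05,.04),(.05,-.04),(-.1,-.04))]); q=proj(n,G)
    m=np.zeros(im.shape[:2],np.uint8); cv2.fillPoly(m,[q.astype(np.int32)],1)
    ys,xs=np.nonzero((im[:,:,2]-im[:,:,0]>22)&(m>0)); print(n,len(xs))
    if len(xs): L=np.array([1e3*A.inv().apply(onz(n,(x,y),.012)-g) for x,y in zip(xs,ys)]); print(L.mean(0).round(1),L.min(0).round(1),L.max(0).round(1))
E
python3 strip.py
```

```text
t 25.17 guide TCP [-87.5  -2.2 181.4] F [-0.8 -0.3 -1.8] M [ 0.06 -0.01 -0.01] turn [-0.003  0.005  0.001] shift [112.1 421.9   0.8]
scene 44
[-43.9   0.3  12. ] [-59.7  -8.4  12. ] [-29.2   8.6  12. ]
top 10
[-74.1 -12.8  12. ] [-88.7 -24.9  12. ] [-66.1  -4.1  12. ]
```

```bash
python3 -m creep '[[[0.0075,0.028,0],[0,0,0],0],[[0.0075,0.028,0],[0,0,0],0],[[0.0075,0.028,0],[0,0,0],0],[[0.0075,0.028,0],[0,0,0],0],[[0.0075,0.028,0],[0,0,0],0]]'>/dev/null
python3 -m creep '[[[0.0075,0.028,0],[0,0,0],0],[[0.0075,0.028,0],[0,0,0],0],[[0.0075,0.028,0],[0,0,0],0],[[0.0075,0.028,0],[0,0,0],0],[[0.0075,0.028,0],[0,0,0],0]]'>/dev/null
python3 -m creep '[[[0.0075,0.028,0],[0,0,0],0],[[0.0075,0.028,0],[0,0,0],0],[[0.0075,0.028,0],[0,0,0],0],[[0.0075,0.028,0],[0,0,0],0],[[0.0075,0.028,0],[0,0,0],0]]'>/dev/null
python3 -m creep '[[[0,0,0],[0,0,0.075],0],[[0,0,0],[0,0,0.075],0],[[0,0,0],[0,0,0],0],[[0,0,0],[0,0,0],0]]'>/dev/null
python3 strip.py; python3 go.py .3797 .2627 .11 -.0333
```

```text
scene 44
[-43.9   0.3  12. ] [-59.7  -8.4  12. ] [-29.2   8.6  12. ]
top 122
[-35.6  -0.1  12. ] [-60.3  -8.7  12. ] [-9.6  8.5 12. ]
t 26.95 pos [0.3715 0.261  0.1775] turn [-0.0008 -0.0018  0.0019] shift mm now-axes [-8.3  2.  67.5] final-axes [-8.2  2.  67.5]
F [ 0.56 -0.35 -0.93] M [0.03  0.043 0.02 ] grip 11.29 60.0 q [ 0.35 -0.03  1.96 -0.    1.21 -1.19]
```

```bash
python3 -m creep '[[[-0.008,0.002,0.01],[0,0,0.002],0],[[0,0,0.02],[0,0,0],0],[[0,0,0.02],[0,0,0],0],[[0,0,0.015],[0,0,0],0],[[0,0,0],[0,0,0],0]]'>/dev/null
python3 -m creep '[[[0,0,0],[0,0,0],0],[[0,0,0],[0,0,0],0]]'>/dev/null; python3 go.py .5094 .2584 .111 -.0333
python3 - <<'E'
from h import *
a=camera("scene"); c3=cv2.imread("pics/s3r.png"); p=read_state()["ee_pos"]
W=np.zeros((400,800,3),np.uint8)
for im,P,o in((c3,np.array([.3739,.2625,.1788]),0),(a,p,400)):
    c=proj("scene",P+[.03,0,-.05])[0].astype(int); print(proj("scene",P+[.03,0,-.05])[0]); W[:,o:o+400]=cv2.resize(im[c[1]-40:c[1]+40,c[0]-40:c[0]+40],(400,400),interpolation=cv2.INTER_CUBIC)
cv2.imwrite("pics/c6.png",W)
E
```

```text
t 27.53 pos [0.3806 0.2632 0.1141] turn [ 0.0003  0.0008 -0.0014] shift mm now-axes [-128.9   -0.3    3.2] final-axes [-128.9   -0.5    3.1]
F [-0.83  0.79 -0.27] M [0.014 0.002 0.047] grip 11.14 60.0 q [ 0.35  0.09  1.99 -0.    1.06 -1.19]
[444.56781742 175.59885422]
[439.07863662 200.86529238]
```

View pics/c6.png

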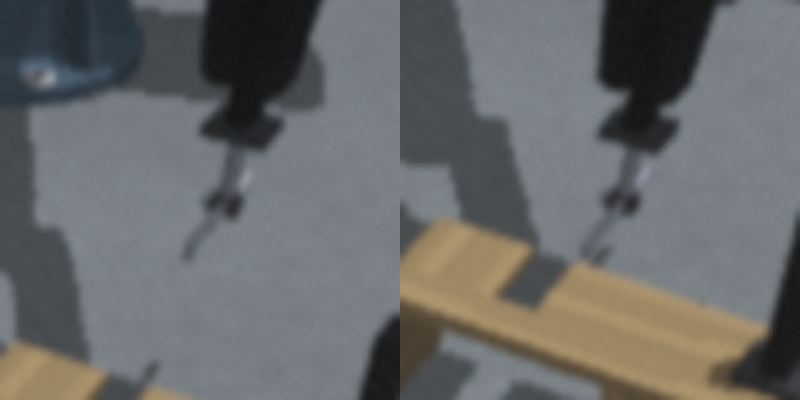

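The pick sits in the grip exactly as it did before the drag: collar, clamp and beak are in the same places in both halves. Next I'll move it into the slot.

```bash
python3 -m creep '[[[-0.015,-0.0004,0.003],[0,0,0],0],[[-0.02,0,0],[0,0,0],0],[[-0.02,0,0],[0,0,0],0],[[-0.01,0,0],[0,0,0],0],[[0,0,0],[0,0,0],0]]'>/dev/null; python3 go.py .5094 .2584 .111 -.0333
python3 -m creep '[[[-0.015,0,0],[0,0,0],0],[[-0.015,0,0],[0,0,0],0],[[-0.015,0,0],[0,0,0],0],[[-0.01,0,0],[0,0,0],0],[[0,0,0],[0,0,0],0]]'>/dev/null; python3 go.py .5094 .2584 .111 -.0333
python3 -m creep '[[[0,0,0],[0,0,0],0],[[0,0,0],[0,0,0],0]]'>/dev/null; python3 go.py .5094 .2584 .111 -.0333
```

```text
t 28.0 pos [0.4476 0.2606 0.1117] turn [ 0.001   0.0032 -0.0026] shift mm now-axes [-61.8   0.    0.9] final-axes [-61.8  -0.1   0.7]
F [ 0.72  0.33 -1.89] M [ 0.036 -0.021 -0.006] grip 11.26 60.0 q [ 0.3   0.21  1.86 -0.    1.07 -1.24]
t 28.42 pos [0.5012 0.2586 0.111 ] turn [ 0.0004  0.0014 -0.002 ] shift mm now-axes [-8.2  0.1 -0. ] final-axes [-8.2  0.  -0. ]
F [-0.26  0.56 -0.38] M [ 0.031 -0.008  0.021] grip 11.6 60.0 q [ 0.27  0.3   1.74 -0.    1.1  -1.27]
t 28.58 pos [0.4987 0.2587 0.1102] turn [-0.0002 -0.0012 -0.0012] shift mm now-axes [-10.7   0.   -0.8] final-axes [-10.7   0.   -0.8]
F [-1.07  0.63 -1.76] M [ 0.068 -0.003  0.03 ] grip 11.08 60.0 q [ 0.27  0.3   1.74  0.    1.1  -1.27]
```

```bash
python3 -m creep '[[[-0.006,0,0],[0,0,0],0],[[-0.0045,0,0],[0,0,0],0],[[0,0,0],[0,0,0],0],[[0,0,0],[0,0,0],0]]'>/dev/null; python3 go.py .5094 .2584 .0968 -.0333
python3 -m creep '[[[0,0,0.004],[0,0,0],0],[[0,0,0.004],[0,0,0],0],[[0,0,0.002],[0,0,0],0],[[0,0,0],[0,0,0],0],[[0,0,0],[0,0,0],0]]'>/dev/null; python3 go.py .5094 .2584 .0968 -.0333
python3 -m creep '[[[0,0,0.001],[0,0,0],0],[[0,0,0.001],[0,0,0],0],[[0,0,0],[0,0,0],0]]'>/dev/null; python3 go.py .5094 .2584 .0968 -.0333
```

```text
t 28.92 pos [0.5106 0.2583 0.1105] turn [ 0.      0.0001 -0.0016] shift mm now-axes [ 1.2  0.1 13.7] final-axes [ 1.2  0.1 13.7]
F [ 0.04 -0.34 -1.13] M [ 0.033  0.006 -0.024] grip 11.68 60.0 q [ 0.26  0.32  1.71  0.    1.11 -1.27]
t 29.33 pos [0.5101 0.2582 0.1   ] turn [-0.0002 -0.0008 -0.0015] shift mm now-axes [0.7 0.1 3.2] final-axes [0.7 0.1 3.2]
F [-0.32  0.24 -1.57] M [-0.005  0.015  0.011] grip 11.66 60.0 q [ 0.26  0.34  1.72  0.    1.09 -1.27]
t 29.58 pos [0.5103 0.2583 0.0983] turn [-0.     -0.0001 -0.0014] shift mm now-axes [0.9 0.1 1.5] final-axes [0.9 0.1 1.5]
F [ 0.56  1.39 -1.82] M [-0.036  0.017  0.022] grip 11.4 60.0 q [ 0.26  0.34  1.72 -0.    1.08 -1.27]
```

```bash
python3 -m creep '[[[0.0008,0,0.0008],[0,0,0],0],[[0,0,0.0004],[0,0,0],0],[[0,0,0],[0,0,0],0],[[0,0,0],[0,0,0],0]]'>/dev/null; python3 go.py .5094 .2584 .0968 -.0333
python3 -m creep '[[[0,0,0.0004],[0,0,0],0],[[0,0,0],[0,0,0],0]]'>/dev/null; python3 go.py .5094 .2584 .0968 -.0333
```

```text
t 29.92 pos [0.5096 0.2583 0.0972] turn [-0.     -0.     -0.0015] shift mm now-axes [0.2 0.1 0.4] final-axes [0.2 0.1 0.4]
F [ 0.2   0.48 -0.18] M [ 0.034 -0.039 -0.008] grip 11.07 60.0 q [ 0.26  0.34  1.72 -0.    1.08 -1.27]
t 30.08 pos [0.5097 0.2583 0.0969] turn [ 0.      0.0001 -0.0015] shift mm now-axes [0.3 0.1 0.1] final-axes [0.3 0.1 0.1]
F [-0.68 -0.39 -1.  ] M [ 0.027 -0.006 -0.067] grip 11.08 60.0 q [ 0.26  0.34  1.72 -0.    1.08 -1.27]
```

```bash
python3 -m creep '[[[0,0,0],[0,0,0],0.02],[[0,0,0],[0,0,0],0.03],[[0,0,0],[0,0,0],0.05],[[0,0,0],[0,0,0],0.05],[[0,0,0],[0,0,0],0.05]]' 5
python3 -m creep '[[[0,0,-0.005],[0,0,0],0.05],[[0,0,-0.015],[0,0,0],0.05],[[0,0,-0.03],[0,0,0],0.05],[[0,0,-0.03],[0,0,0],0.05],[[0,0,-0.03],[0,0,0],0.05]]'
python3 -m creep '[[[0.02,0,-0.02],[0,0,0],0.05],[[0.04,0,0],[0,0,0],0.05],[[0.04,0,0],[0,0,0],0.05],[[0.04,0,0],[0,0,0],0.05],[[0,0,0],[0,0,0],0.05]]'
python3 -m creep '[[[0,0,0],[0,0,0],0.05],[[0,0,0],[0,0,0],0.05],[[0,0,0],[0,0,0],0.05],[[0,0,0],[0,0,0],0.05]]'>/dev/null
python3 strip.py
python3 - <<'E'
from h import *
a=cv2.imread("pics/scene0.png").astype(int); b=cv2.imread("pics/scene_st.png").astype(int)
for n,m0 in(("before",a),("after",b)):
    m=(m0[175:240,385:510].max(2)<50).astype(np.uint8); k,_,st,ce=cv2.connectedComponentsWithStats(m)
    print(n,[(st[i][:5].tolist(),ce[i].round(1).tolist()) for i in range(1,k) if st[i][4]>40])
E
```

```text
t: 30.5
ee_pos: [0.5096, 0.2583, 0.0969]
tcp_rot: [0.0, 0.017, 1.0, 0.0]
force: [0.2, 0.4, 0.5]
grip_width: 0.482
grasp_force: 0.0
t: 30.92
ee_pos: [0.5093, 0.2582, 0.2082]
tcp_rot: [-0.0, 0.017, 1.0, -0.0]
force: [1.1, 0.3, 0.1]
grip_width: 0.565
grasp_force: 0.0
t: 31.33
ee_pos: [0.3631, 0.2631, 0.2259]
tcp_rot: [-0.002, 0.016, 1.0, -0.0]
force: [0.8, 0.5, -0.8]
grip_width: 0.568
grasp_force: 0.0
scene 45
[-44.3   0.2  12. ] [-60.9  -8.4  12. ] [-29.2   8.6  12. ]
top 123
[-35.7  -0.1  12. ] [-60.3  -8.7  12. ] [-9.6  9.4 12. ]
before [([31, 7, 18, 38, 275], [41.3, 25.9]), ([81, 24, 21, 41, 310], [92.7, 44.1])]
after [([32, 7, 18, 39, 261], [42.0, 26.6]), ([81, 24, 21, 39, 287], [92.6, 44.2])]
```

The pick is hanging upright where it started, to within a pixel, and the strip lies out on the ledge from x=-60 to -10.

```bash
python3 -c "
from bench import *
print(sign_off())"
```

```text
the job is handed in; nothing more can be done
None
```

The job is done and handed in at about 32 s: the strip lies fully out on the guide's front ledge, about 10 mm clear of the slot, and the pick hangs upright in its original place. The highest force on the pick was about 10.5 N, while feeling for the ledge; the drag itself stayed under 9 N.

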